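# Nest three tea tumblers and hold the set up

## Task

A buyer at the pottery stall wants the three white tumblers as one set. Gently set the medium one inside the large one that stands on the round wooden riser, then the small one inside the medium, without dropping them in; then take the large cup by its outside, lift the whole nest a good hand's breadth (10 cm or more) clear of the riser and finish while holding it there, level and still, without letting go. Keep the large cup upright all the time and leave the teapot, the dish and the jar where they are.

Things in the scene. Friction and masses are not known exactly. Their poses are not given: they have to be found in the camera images.
- large_cup: The largest of three white straight-sided tumblers, no handle: 68 mm across outside (foot 60, full from 12 mm up), 58 high, wall 4, inside 60 across, floor 8 thick. Origin: centre of underside; z: up its axis. Starts upright on the riser's top; about 0.24 kg. In the full nest the small cup's rim stands 88 mm above this cup's underside: leave room for it between the fingers.
- medium_cup: The middle one of three white straight-sided tumblers, no handle: 49 mm across outside (foot 41, full from 12 mm up), 66 high, wall 4, inside 41 across, floor 10 thick. Origin: centre of underside; z: up its axis. Starts upright on the table; 0.16 kg. Seated, its underside is 8 mm above the large cup's, 5 mm play all round, and its top 16 mm stands above the large rim: grip it there.
- small_cup: The smallest of three white straight-sided tumblers, no handle: 31 mm across outside (foot 23, full from 12 mm up), 70 high, wall 3.5, inside 24 across, floor 6 thick. Origin: centre of underside; z: up its axis. Starts upright on the table; 0.08 kg. Seated, its underside is 10 mm above the medium cup's, 5 mm play all round, and its top 14 mm stands above the medium rim: grip it there.
- riser: Fixed round dark wooden display riser, 104 mm across and 30 mm high, standing on the table. Origin at the centre of its underside.
- teapot: Bystander: brown earthenware teapot, body 112 mm across, 99 mm high, spout reaching 96 mm along its +x and handle 91 mm along its -x. Origin at the centre of its underside.
- dish: Bystander: shallow blue dish, 130 mm across, 22 mm high. Origin at the centre of its underside.
- jar: Bystander: brown lidded jar, 84 mm across, 92 mm high. Origin at the centre of its underside.
Not all that is in view belongs to the job. Leave any yellow look-alike of the small_cup alone. There is more than one size of the riser; the job needs the larger.

How it is judged:
By the outcome, as a careful person would: the job done as asked, in the order asked, and still so for the second after the job is handed in, while the arm keeps its last pose, push and grip.
It also fails if it takes over 72 s, if anything falls off the work surface, if the arm or the gripper's body presses on something with over 40 N, if the wrist force passes 120 N, or if a joint passes its speed limit or range.

## Robot

A 6-joint arm with a two-finger parallel gripper is mounted at the origin on the work surface. World frame = base frame: x ahead of the robot, y to its left, z up, the work surface at z = 0. Lengths are in m, angles in rad, forces in N, time in s.
With the tool pointing down it reaches from about 0.325 to 0.9 m from the base axis. Payload 3.5 kg.
Tool frame: the origin (TCP) lies between the finger pads; the fingertips stand 14 mm ahead of it and the grasp point (between the pads) lies 5 mm behind it; z points along the fingers, y is the direction in which the jaws open and shut (so a half turn about z gives the same grasp; the last joint's range is limited). The gripper opens to 85 mm and grips with 20 to 120 N. Pads are 22 mm wide; open, the fingers measure 114 mm over their backs; the gripper's body (76 mm by 85 mm) begins 54 mm behind the grasp point. The pads swing forward as they close: fully open they stand 13 mm farther back than shut.
Start: joints at [1.088, 0.276, -0.026, 1.268, 0, 1.467], TCP at [0.232, 0.58, 0.245] pointing down, gripper open.
Joint ranges: [-3.12, 3.12], [-0.85, 1.88], [-1.08, 1.24], [-1.95, 2.15], [-1.57, 1.53], [-3.14, 3.14]. Speed limits (rad/s): [2.57, 2.57, 3.14, 3.14, 3.14, 3.14].

## Interface

Orientations are given as a unit quaternion [w, x, y, z].
In Python, from workcell import bot gives the robot as it stands. The module is installed in compiled form; this text tells all that it offers.
- The arm moves only by the tool move_arm, never from a script. Its argument "deltas" is a list of rows, each an object with "dp": the shift along the tool's x, y, z in mm, a list of three; "yaw": the turn about the tool's z in degrees; "grip": the gripper's target within -1 to 1 (shut at 1, half-way at 0, fully open at -1). A call has 1 to 10 rows; each row shifts and turns the commanded pose from where the row before left it, along the tool's axes as they then stand; what a row does not reach is not made up. A row lasts 1/8 s, in which the tool goes at most 62.5 mm and 10.7 degrees, less where a joint would pass 70% of its speed; a pose out of reach is approached as far as the arm can. A call with a gripper value outside its range is refused whole. The fingers move at their own pace and stop on an object; the grip force is fixed at half the most. Time passes only in rows, so rows that do not move let the fingers close. It gives the time, the measured TCP pose, the force and the opening at its end, in the units of the state.
- bot.observe(): the state, without advancing time (a new reading comes with each control period).
- bot.capture(name): name is "scene" or "top" or "wrist"; returns the picture (480x640x3 uint8, red, green, blue); there is no depth.
- bot.camera_model(name): a dict with "vertical_fov" (degrees; the focal length in pixels is half the picture's height over the tangent of half this angle, whatever the lens; pixels are square), "cx", "cy" (the principal point, pixels), "k1" (the pictures are not rectified: a ray, as slopes to the right and down, at radius r is drawn at 1 + k1 r^2 times it, then the intrinsics apply), "position" and "attitude" of the camera in the world. Camera axes: x right, y down, z forward; pixel columns grow to the right and rows downward; lengths in m; the calibration is good to about 2 mm. A picture is of the moment at which its call begins: read the wrist's pose just before it. camera_model takes no time and is no camera call; for the wrist camera it gives the pose at the moment of the call.
- bot.sign_off(): hands the job in, once; it reports no verdict.
Trained networks look in the newest picture that a camera, given by its name, has taken for a name from the list of things; names that differ only in an ending like _2 or _b are one class to them, and where a whole thing is asked for, a point or a joint stands for the part that bears it (a point fixed in the world has none). Each returns a list of dicts, best first, with "p" (0 to 1); they miss things now and then, are a little off and sometimes report something else, mostly with a low value. They report only what shows in the picture. A call takes as long as a camera call. They do not tell look-alikes from the thing itself.
- bot.find_in(camera, target): "point" ([column, row] in pixels, amid what is visible of it).
The state is a dict: "clock": time; "joint_pos": joint angles; "qd": joint speeds; "tau": joint torques, N m; "position": TCP position; "tool_rot": TCP orientation; "ft_force": force on the tool from outside, world axes, zero at the start; "torque": the same for the moment, N m; "gripper_width": finger opening in m.
Only numpy, scipy, OpenCV 4.12 (cv2) and the standard library are available. Lean on these libraries where they do the work, as an engineer would, in place of code of your own. Each camera call takes 0.05 s, during which the arm holds its last target.

## Working session

There is one attempt and no reset: what is moved stays moved. The work goes in short steps, Python scripts to look and compute and a tool call to move; the robot and the scene stay as the last step left them, time stands still between calls to the robot, and variables do not carry over. Pictures are saved under pics/ and viewed, and the job is handed in when it is done.

Besides the shell and the picture viewer there is one more tool, called by a JSON object that holds its "api" and its "payload". move_arm: Moves the arm, as the interface text tells. Its arguments: {"type":"object","properties":{"deltas":{"type":"array","items":{"type":"object","properties":{"dp":{"type":"array","items":{"type":"number"}},"yaw":{"type":"number"},"grip":{"type":"number"}}}}},"required":["deltas"]}

```bash
mkdir -p pics; python3 - <<'E'
from workcell import bot
import cv2
s=bot.observe();print(s)
for n in ["scene","top","wrist"]:
    m=bot.camera_model(n);print(n,m)
    im=bot.capture(n);cv2.imwrite(f"pics/{n}0.png",im[:,:,::-1])
    for t in ["large_cup","medium_cup","small_cup","riser","teapot","dish","jar"]:
        print(t,[( [round(x) for x in d["point"]],round(d["p"],2)) for d in bot.find_in(n,t)])
print(bot.observe()["clock"])
E
```

```text
{'clock': 0.0, 'joint_pos': array([ 1.08760685e+00,  2.77155975e-01, -2.79146643e-02,  1.26800966e+00,
        2.07769793e-05,  1.46739003e+00]), 'qd': array([-1.33165896e-03, -7.48563045e-04,  7.98856691e-04, -2.41718815e-04,
       -4.34445950e-05, -3.33054700e-04]), 'tau': array([ 2.38473265e-03, -4.45508623e+01,  2.95202011e+01,  1.62720558e-02,
        7.59233785e-05, -3.40167659e-06]), 'position': array([0.23134933, 0.57978099, 0.2441295 ]), 'tool_rot': array([-3.40104903e-04,  1.88752323e-01,  9.82024061e-01, -1.09021318e-03]), 'ft_force': array([-0.48203137,  1.38867334, -0.29151049]), 'torque': array([0.03401923, 0.00912753, 0.0224526 ]), 'gripper_width': 0.08576167408508324}
scene {'vertical_fov': 43.04275820717032, 'cx': 316.84967643515955, 'cy': 244.36026613120697, 'k1': -0.1624721394370982, 'position': array([1.42837746, 0.01479279, 1.1417455 ]), 'attitude': array([-0.22190523,  0.65865892,  0.68438587, -0.22032357])}
large_cup [([342, 205], 0.77), ([337, 325], 0.31)]
medium_cup [([218, 203], 0.72), ([533, 245], 0.4)]
small_cup [([408, 231], 0.68), ([403, 203], 0.67), ([
[... 317 characters left out ...]
y([-0.03980081,  0.71095404, -0.70116469,  0.03644627])}
large_cup [([298, 277], 0.74)]
medium_cup [([415, 288], 0.79)]
small_cup [([234, 292], 0.67), ([230, 316], 0.56), ([304, 167], 0.51), ([126, 248], 0.37)]
riser [([309, 274], 0.79), ([361, 292], 0.77)]
teapot [([122, 247], 0.61)]
dish [([302, 167], 0.76)]
jar [([509, 239], 0.86)]
wrist {'vertical_fov': 66.29432009898761, 'cx': 313.55804466092417, 'cy': 236.99574081458937, 'k1': -0.020128286163817913, 'position': array([0.16655899, 0.60474207, 0.3738877 ]), 'attitude': array([0.11450733, 0.82023505, 0.55507385, 0.07743095])}
large_cup []
medium_cup []
small_cup [([86, 457], 0.77), ([124, 478], 0.65)]
riser []
teapot []
dish []
jar []
1.2
```

View pics/scene0.png

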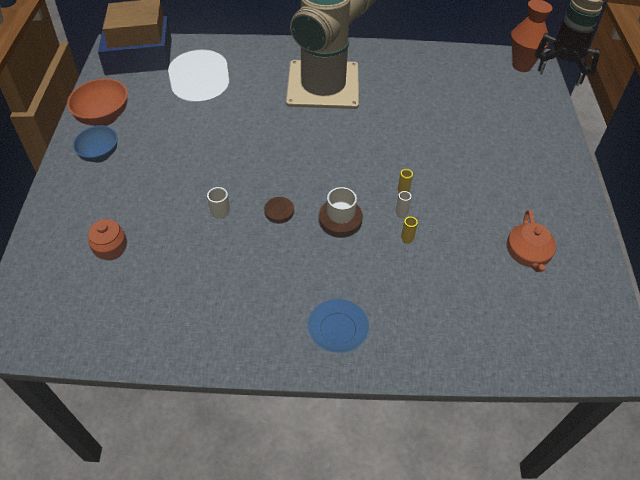

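View pics/top0.png

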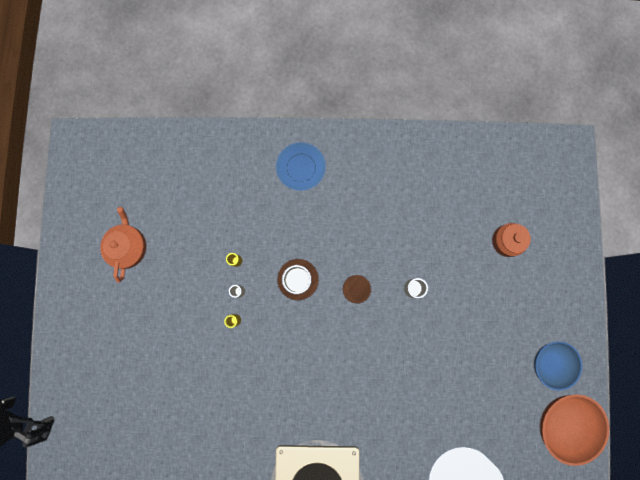

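View pics/wrist0.png

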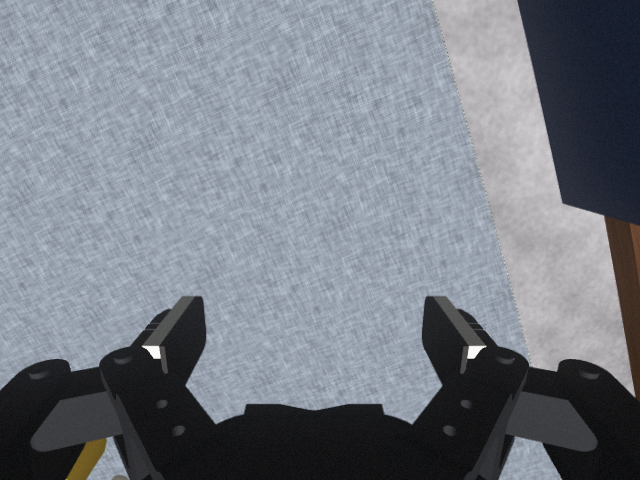

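The top view shows the large cup on its riser at (297,279), the medium cup at (417,288), and the white small cup at (235,291) between two yellow look-alikes. The empty riser at (357,289) is the smaller one. The wrist view shows only bare table, so next I'll turn these pixels into positions.

```bash
cat > h.py <<'E'
import numpy as np, cv2
from scipy.spatial.transform import Rotation as R
def rot(q): return R.from_quat([q[1],q[2],q[3],q[0]])
def ray(m,px):
    f=240/np.tan(np.radians(m["vertical_fov"]/2))
    d=(np.array(px,float)-[m["cx"],m["cy"]])/f
    u=d.copy()
    for _ in range(30): u=d/(1+m["k1"]*(u@u))
    return rot(m["attitude"]).apply([u[0],u[1],1.])
def onplane(m,px,z):
    r=ray(m,px); p=np.array(m["position"]); return p+r*(z-p[2])/r[2]
def proj(m,P):
    f=240/np.tan(np.radians(m["vertical_fov"]/2))
    c=rot(m["attitude"]).inv().apply(np.array(P)-m["position"]); u=c[:2]/c[2]
    return u*(1+m["k1"]*(u@u))*f+[m["cx"],m["cy"]]
def circ(pts):
    A=np.c_[2*pts,np.ones(len(pts))]; s=np.linalg.lstsq(A,(pts**2).sum(1),rcond=None)[0]
    return s[:2],np.sqrt(s[2]+s[:2]@s[:2])
E
python3 - <<'E'
from h import *
from workcell import bot
m=bot.camera_model("top")
im=cv2.imread("pics/top0.png")
for n,(c,r),z,w in [("large",(297,279),.088,22),("medium",(417,288),.066,18),("small",(235,291),.07,11)]:
    print(n,onplane(m,(c,r),z).round(4))
    cv2.imwrite(f"pics/c_{n}.png",cv2.resize(im[r-w:r+w,c-w:c+w],(500,500),interpolation=0))
for n,p,z in [("riser",(298,279),.03),("smallriser",(357,289),.03),("teapot",(122,247),.05),("jar",(513,240),.09),("dish",(301,166),.02),("y1",(232,259),.07),("y2",(231,321),.07)]: print(n,onplane(m,p,z).round(3))
w=bot.camera_model("wrist");s=bot.observe();T=rot(s["tool_rot"])
print("tcp px",proj(w,s["position"]), "tool axes",T.as_matrix().round(3))
print(T.inv().apply(np.array(w["position"])-s["position"]))
E
python3 -c "
import cv2,numpy as np
cv2.imwrite('pics/crops.png',np.hstack([cv2.resize(cv2.imread(f'pics/c_{n}.png'),(260,260)) for n in ['large','medium','small']]))"
```

```text
large [0.5134 0.0526 0.088 ]
medium [ 0.4962 -0.2354  0.066 ]
small [0.4829 0.2018 0.07  ]
riser [0.515 0.053 0.03 ]
smallriser [ 0.492 -0.094  0.03 ]
teapot [0.587 0.494 0.05 ]
jar [ 0.613 -0.464  0.09 ]
dish [0.807 0.051 0.02 ]
y1 [0.56  0.212 0.07 ]
y2 [0.411 0.209 0.07 ]
tcp px [317.96690706 318.57121395] tool axes [[-0.929  0.371  0.   ]
 [ 0.371  0.929 -0.   ]
 [-0.     0.    -1.   ]]
[ 0.0695396  -0.0016151  -0.12852428]
```

View pics/crops.png

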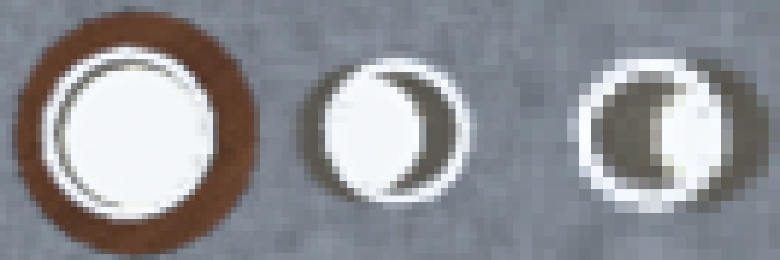

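{"api": "move_arm", "payload": {"deltas": [{"dp":[0,0,0],"yaw":-10.5,"grip":-1},{"dp":[0,0,0],"yaw":-10.5,"grip":-1},{"dp":[-18,-55,0],"yaw":-0.8,"grip":-1},{"dp":[-18,-55,0],"yaw":0,"grip":-1},{"dp":[-18,-55,0],"yaw":0,"grip":-1},{"dp":[-18,-55,0],"yaw":0,"grip":-1},{"dp":[-18,-55,0],"yaw":0,"grip":-1},{"dp":[-18,-55,0],"yaw":0,"grip":-1},{"dp":[-18,-55,0],"yaw":0,"grip":-1},{"dp":[-18,-55,0],"yaw":0,"grip":-1}]}}

```text
clock: 2.45
position: [0.3757, 0.1386, 0.2457]
tool_rot: [0.001, -0.001, 1.0, 0.0]
ft_force: [1.5, 0.7, 0.4]
gripper_width: 0.0853
```

{"api": "move_arm", "payload": {"deltas": [{"dp":[-18,-55,0],"yaw":0,"grip":-1},{"dp":[-18,-55,0],"yaw":0,"grip":-1},{"dp":[-18,-55,0],"yaw":0,"grip":-1},{"dp":[-18,-55,0],"yaw":0,"grip":-1},{"dp":[-18,-55,0],"yaw":0,"grip":-1},{"dp":[-18,-55,0],"yaw":0,"grip":-1},{"dp":[-13,-40,0],"yaw":0,"grip":-1},{"dp":[0,0,0],"yaw":0,"grip":-1},{"dp":[0,0,0],"yaw":0,"grip":-1}]}}

```text
clock: 3.58
position: [0.4961, -0.2292, 0.2451]
tool_rot: [-0.0, -0.0, 1.0, 0.0]
ft_force: [0.4, 0.8, 0.5]
gripper_width: 0.0856
```

```bash
cat >> h.py <<'E'
def rimfit(im,m,guess,z,rad,thr=None,name=None):
    """outer rim circle: unwarp the plane z to a metric image, find boundary radially"""
    pts=[]
    g=cv2.cvtColor(im,cv2.COLOR_RGB2HSV).astype(float)
    # whiteness: bright & low saturation
    W=(g[...,2]-1.2*g[...,1])
    W=cv2.GaussianBlur(W,(0,0),0.8)
    c=np.array(guess[:2],float)
    for it in range(4):
        pts=[];dirs=[]
        rr=np.linspace(rad-0.012+ (0.006 if it>0 else 0),rad+0.012-(0.006 if it>0 else 0),60)
        for a in np.radians(np.arange(0,360,4)):
            P=[proj(m,[c[0]+r*np.cos(a),c[1]+r*np.sin(a),z]) for r in rr]
            P=np.array(P,np.float32)
            v=cv2.remap(W.astype(np.float32),P[:,0].reshape(1,-1),P[:,1].reshape(1,-1),cv2.INTER_LINEAR,borderMode=cv2.BORDER_REPLICATE)[0]
            d=np.diff(v); k=np.argmin(d)
            if d[k]<-2: pts.append(c+rr[k]*np.array([np.cos(a),np.sin(a)]))
        pts=np.array(pts); keep=np.ones(len(pts),bool)
        for _ in range(6):
            cc,R0=circ(pts[keep]); e=abs(np.linalg.norm(pts-cc,axis=1)-R0)
            keep=e<max(0.0006,1.5*np.median(e))
        c=cc
    if name:
        o=im[:,:,::-1].copy()
        for p in pts[keep]:
            q=proj(m,[p[0],p[1],z]); cv2.circle(o,tuple(int(round(x)) for x in q),1,(0,0,255),-1)
        cv2.imwrite(name,o)
    return c,R0,keep.sum(),len(pts)
E
cat > look.py <<'E'
import sys
from h import *
from workcell import bot
tag,gx,gy,z,rad=sys.argv[1],*map(float,sys.argv[2:6])
cam=sys.argv[6] if len(sys.argv)>6 else "wrist"
m=bot.camera_model(cam);im=bot.capture(cam);s=bot.observe()
cv2.imwrite(f"pics/{tag}_raw.png",im[:,:,::-1])
print("guess px",proj(m,[gx,gy,z]))
c,r,k,n=rimfit(im,m,(gx,gy),z,rad,name=f"pics/{tag}.png")
T=rot(s["tool_rot"])
print("center",c.round(4),"r",round(r,4),k,n,"tcp",s["position"].round(4),"axes",T.as_matrix().round(3).tolist())
print("delta tool mm",(1000*T.inv().apply([c[0]-s["position"][0],c[1]-s["position"][1],0])).round(1),"t",s["clock"], "F",s["ft_force"].round(1),"w",round(s["gripper_width"],4))
E
python3 look.py med1 0.4962 -0.2354 0.066 0.0245
```

```text
guess px [307.94965612 217.76095601]
center [ 0.4967 -0.2383] r 0.0241 89 90 tcp [ 0.496  -0.2287  0.2452] axes [[-1.0, -0.001, -0.001], [-0.001, 1.0, 0.001], [0.001, 0.001, -1.0]]
delta tool mm [-0.6 -9.6 -0. ] t 3.625 F [ 0.1  0.7 -0.3] w 0.0856
```

View pics/med1.png

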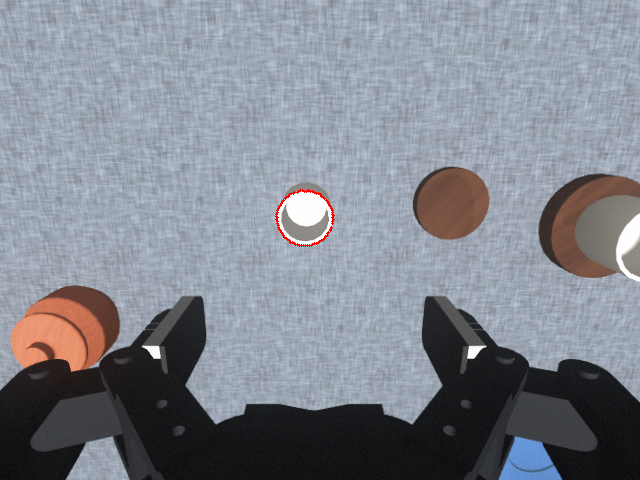

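The wrist view fits the medium rim well at (306,217). The finger midline is at column 313 but the TCP projects to 318, so the wrist calibration is about 1.5 mm off sideways. I'll go lower and look again.

{"api": "move_arm", "payload": {"deltas": [{"dp":[0,-8,35],"yaw":0,"grip":-1},{"dp":[0,0,40],"yaw":0,"grip":-1},{"dp":[0,0,25],"yaw":0,"grip":-1},{"dp":[0,0,0],"yaw":0,"grip":-1},{"dp":[0,0,0],"yaw":0,"grip":-1}]}}

```text
clock: 4.25
position: [0.4971, -0.2372, 0.1466]
tool_rot: [0.001, -0.001, 1.0, -0.0]
ft_force: [-0.1, 0.1, 0.8]
gripper_width: 0.0857
```

```bash
python3 look.py med2 0.4967 -0.237 0.066 0.0245
```

```text
guess px [316.66315828 253.13772084]
center [ 0.4966 -0.2383] r 0.024 90 90 tcp [ 0.4975 -0.2377  0.1471] axes [[-1.0, -0.002, 0.002], [-0.002, 1.0, -0.001], [-0.002, -0.002, -1.0]]
delta tool mm [ 0.9 -0.7 -0. ] t 4.3 F [-0.1 -0.4  1.4] w 0.0851
```

View pics/med2.png

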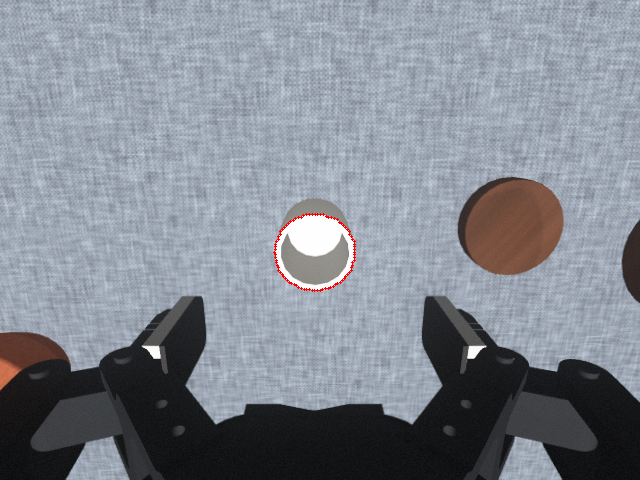

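{"api": "move_arm", "payload": {"deltas": [{"dp":[0.5,0,35],"yaw":0,"grip":-1},{"dp":[0,0,30],"yaw":0,"grip":-1},{"dp":[0,0,15],"yaw":0,"grip":-1},{"dp":[0,0,0],"yaw":0,"grip":-1},{"dp":[0,0,0],"yaw":0,"grip":1},{"dp":[0,0,0],"yaw":0,"grip":1},{"dp":[0,0,0],"yaw":0,"grip":1},{"dp":[0,0,0],"yaw":0,"grip":1},{"dp":[0,0,0],"yaw":0,"grip":1},{"dp":[0,0,0],"yaw":0,"grip":1}]}}

```text
clock: 5.55
position: [0.4973, -0.2381, 0.0672]
tool_rot: [0.001, -0.0, 1.0, -0.001]
ft_force: [-1.0, 1.2, 5.0]
gripper_width: 0.0463
```

```bash
python3 look.py med3 0.4967 -0.237 0.066 0.0245
```

```text
guess px [320.54013819 317.01031247]
center [ 0.4971 -0.2398] r 0.024 81 90 tcp [ 0.4973 -0.2382  0.0673] axes [[-1.0, -0.001, 0.003], [-0.001, 1.0, -0.001], [-0.003, -0.001, -1.0]]
delta tool mm [ 0.2 -1.6  0. ] t 5.6 F [-0.3  0.9  6.1] w 0.046
```

View pics/med3.png

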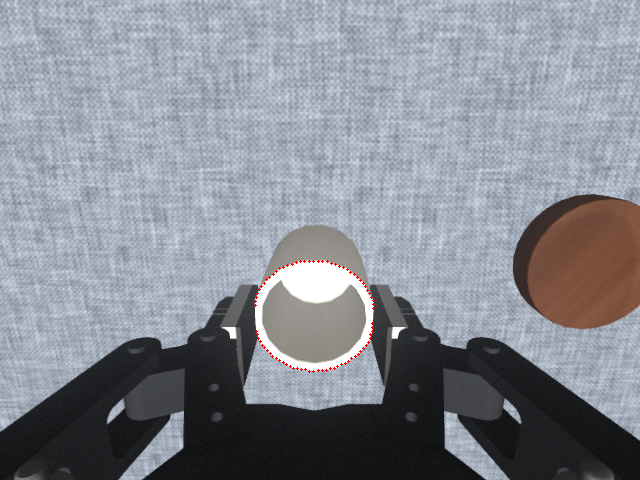

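The medium cup is held at the rim with the pads either side. The rim fit reads 1.6 mm off in y although the cup must be centred between the pads, which confirms the wrist camera's bias. I'll lift it and look at the large cup from beside it.

{"api": "move_arm", "payload": {"deltas": [{"dp":[0,0,-15],"yaw":0,"grip":1},{"dp":[0,0,-40],"yaw":0,"grip":1},{"dp":[0,0,-50],"yaw":0,"grip":1},{"dp":[-8,20,-45],"yaw":0,"grip":1},{"dp":[-8,50,0],"yaw":0,"grip":1},{"dp":[0,55,0],"yaw":0,"grip":1},{"dp":[0,45,0],"yaw":0,"grip":1},{"dp":[0,25,0],"yaw":0,"grip":1},{"dp":[0,0,0],"yaw":0,"grip":1},{"dp":[0,0,0],"yaw":0,"grip":1}]}}

```text
clock: 6.85
position: [0.512, -0.043, 0.2159]
tool_rot: [0.0, -0.0, 1.0, -0.0]
ft_force: [-0.7, 0.6, -1.4]
gripper_width: 0.046
```

```bash
python3 look.py lar1 0.513 0.051 0.088 0.034; python3 - <<'E'
from h import *
from workcell import bot
m=bot.camera_model("top"); im=cv2.imread("pics/top0.png")[:,:,::-1].copy()
for a in [(.5134,.0526,.088,.034),(.4962,-.2354,.066,.0245),(.4829,.2018,.07,.0155)]: print(rimfit(im,m,a[:2],a[2],a[3]))
E
```

```text
guess px [445.49714142 234.33545914]
center [0.5133 0.0535] r 0.0337 86 90 tcp [ 0.512  -0.0434  0.2157] axes [[-1.0, 0.0, 0.001], [0.0, 1.0, -0.001], [-0.001, -0.001, -1.0]]
delta tool mm [-1.2 96.9 -0.1] t 6.9 F [-0.2 -0.9 -2. ] w 0.0458
(array([0.51322053, 0.05477889]), np.float64(0.034710902395207736), np.int64(56), 90)
(array([ 0.49688177, -0.23701869]), np.float64(0.024499527718142754), np.int64(61), 90)
(array([0.48355941, 0.20310387]), np.float64(0.015823566444333855), np.int64(54), 90)
```

View pics/lar1.png

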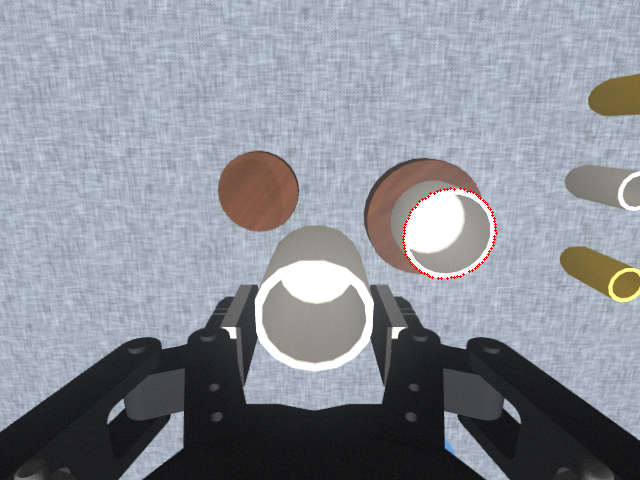

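{"api": "move_arm", "payload": {"deltas": [{"dp":[-1,20,0],"yaw":0,"grip":1},{"dp":[0,40,0],"yaw":0,"grip":1},{"dp":[0,28,0],"yaw":0,"grip":1},{"dp":[0,10.5,0],"yaw":0,"grip":1},{"dp":[0,0,0],"yaw":0,"grip":1},{"dp":[0,0,20],"yaw":0,"grip":1},{"dp":[0,0,20],"yaw":0,"grip":1},{"dp":[0,0,10],"yaw":0,"grip":1},{"dp":[0,0,0],"yaw":0,"grip":1},{"dp":[0,0,0],"yaw":0,"grip":1}]}}

```text
clock: 8.15
position: [0.5135, 0.0555, 0.166]
tool_rot: [0.001, -0.0, 1.0, -0.0]
ft_force: [1.5, 0.1, -2.1]
gripper_width: 0.0458
```

```bash
python3 look.py lar2 0.513 0.0535 0.088 0.034; python3 - <<'E'
from h import *
from workcell import bot
im=bot.capture("scene")[:,:,::-1]; cv2.imwrite("pics/sc2.png",cv2.resize(im[130:260,270:430],None,fx=4,fy=4,interpolation=2))
E
```

```text
guess px [312.83810567 254.38239833]
center [0.512  0.0538] r 0.0328 54 85 tcp [0.5136 0.0557 0.1662] axes [[-1.0, -0.0, 0.002], [-0.0, 1.0, -0.0], [-0.002, -0.0, -1.0]]
delta tool mm [ 1.7 -1.9 -0. ] t 8.2 F [-0.1  0.8 -1.2] w 0.0462
```

View pics/lar2.png

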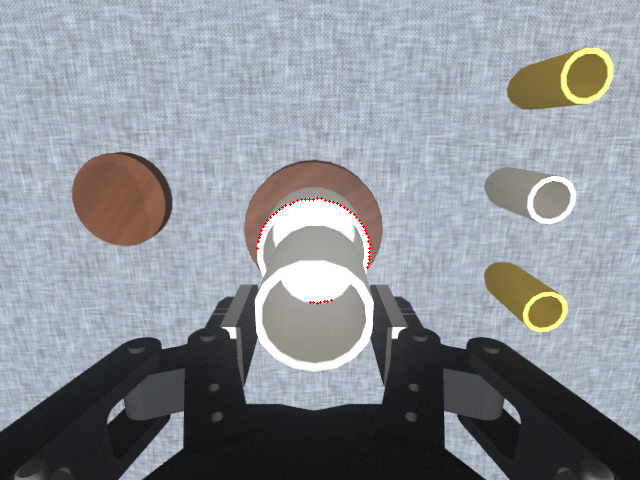

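View pics/sc2.png

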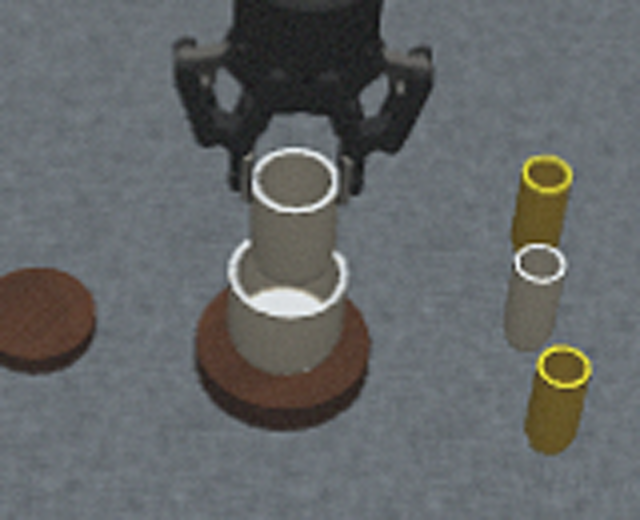

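The medium cup is over the large one and looks centred in the wrist view (columns 314.5 and 314). I'll lower it.

{"api": "move_arm", "payload": {"deltas": [{"dp":[0,0,8],"yaw":0,"grip":1},{"dp":[0,0,8],"yaw":0,"grip":1},{"dp":[0,0,8],"yaw":0,"grip":1},{"dp":[0,0,8],"yaw":0,"grip":1},{"dp":[0,0,8],"yaw":0,"grip":1},{"dp":[0,0,8],"yaw":0,"grip":1},{"dp":[0,0,6],"yaw":0,"grip":1},{"dp":[0,0,3],"yaw":0,"grip":1},{"dp":[0,0,0],"yaw":0,"grip":1},{"dp":[0,0,0],"yaw":0,"grip":1}]}}

```text
clock: 9.5
position: [0.5131, 0.0559, 0.1086]
tool_rot: [0.0, -0.0, 1.0, 0.0]
ft_force: [0.1, -0.1, -1.1]
gripper_width: 0.0461
```

{"api": "move_arm", "payload": {"deltas": [{"dp":[0,0,1],"yaw":0,"grip":1},{"dp":[0,0,1],"yaw":0,"grip":1},{"dp":[0,0,0],"yaw":0,"grip":1},{"dp":[0,0,0],"yaw":0,"grip":1}]}}

```text
clock: 10.0
position: [0.5128, 0.0559, 0.1063]
tool_rot: [-0.0, -0.0, 1.0, 0.0]
ft_force: [-0.3, -0.4, -1.9]
gripper_width: 0.0462
```

{"api": "move_arm", "payload": {"deltas": [{"dp":[0,0,0.7],"yaw":0,"grip":1},{"dp":[0,0,0],"yaw":0,"grip":1},{"dp":[0,0,0],"yaw":0,"grip":1}]}}

```text
clock: 10.38
position: [0.5128, 0.0559, 0.1056]
tool_rot: [-0.0, -0.0, 1.0, 0.0]
ft_force: [-0.8, 0.2, -2.0]
gripper_width: 0.0458
```

{"api": "move_arm", "payload": {"deltas": [{"dp":[0,0,0.6],"yaw":0,"grip":1},{"dp":[0,0,0],"yaw":0,"grip":1},{"dp":[0,0,0],"yaw":0,"grip":1}]}}

```text
clock: 10.75
position: [0.5131, 0.0559, 0.1053]
tool_rot: [0.0, -0.0, 1.0, -0.0]
ft_force: [-1.3, 0.6, 0.8]
gripper_width: 0.0462
```

{"api": "move_arm", "payload": {"deltas": [{"dp":[0,0,0.4],"yaw":0,"grip":1},{"dp":[0,0,0],"yaw":0,"grip":1},{"dp":[0,0,0],"yaw":0,"grip":1}]}}

```text
clock: 11.12
position: [0.5132, 0.0559, 0.1053]
tool_rot: [0.0, -0.0, 1.0, -0.0]
ft_force: [-1.9, 0.8, 5.6]
gripper_width: 0.0461
```

Contact is firm at 5.6 N, at the expected height, so I'll release and lift away.

{"api": "move_arm", "payload": {"deltas": [{"dp":[0,0,0],"yaw":0,"grip":-0.2},{"dp":[0,0,0],"yaw":0,"grip":-0.4},{"dp":[0,0,0],"yaw":0,"grip":-0.6},{"dp":[0,0,0],"yaw":0,"grip":-0.6},{"dp":[0,0,-15],"yaw":0,"grip":-0.6},{"dp":[0,0,-35],"yaw":0,"grip":-0.6},{"dp":[0,0,-40],"yaw":0,"grip":-0.6},{"dp":[0,0,-30],"yaw":0,"grip":-0.6},{"dp":[0,0,0],"yaw":0,"grip":-0.6},{"dp":[0,0,0],"yaw":0,"grip":-0.6}]}}

```text
clock: 12.38
position: [0.5125, 0.0559, 0.2245]
tool_rot: [-0.0, -0.0, 1.0, 0.0]
ft_force: [-0.8, -0.2, 0.1]
gripper_width: 0.0685
```

```bash
python3 look.py nest1 0.513 0.0540 0.104 0.0245; python3 - <<'E'
from h import *
from workcell import bot
m=bot.camera_model("wrist"); im=cv2.imread("pics/nest1_raw.png")[:,:,::-1].copy()
print("large",rimfit(im,m,(.513,.054),.088,.034))
print("small",proj(m,(.4835,.2031,.07)),rimfit(im,m,(.4835,.202),.07,.0155))
E
```

```text
guess px [313.09656271 236.73097002]
center [0.5142 0.0571] r 0.0255 55 90 tcp [0.512  0.0559 0.2237] axes [[-1.0, -0.001, -0.002], [-0.001, 1.0, 0.0], [0.002, 0.0, -1.0]]
delta tool mm [-2.3  1.2 -0. ] t 12.425 F [-0.2 -0.2 -0.6] w 0.0682
large (array([0.51207734, 0.05364446]), np.float64(0.03354313725239532), np.int64(88), 90)
small [505.60812459 189.22100911] (array([0.48275528, 0.20168662]), np.float64(0.015118974073320754), np.int64(89), 90)
```

View pics/nest1.png

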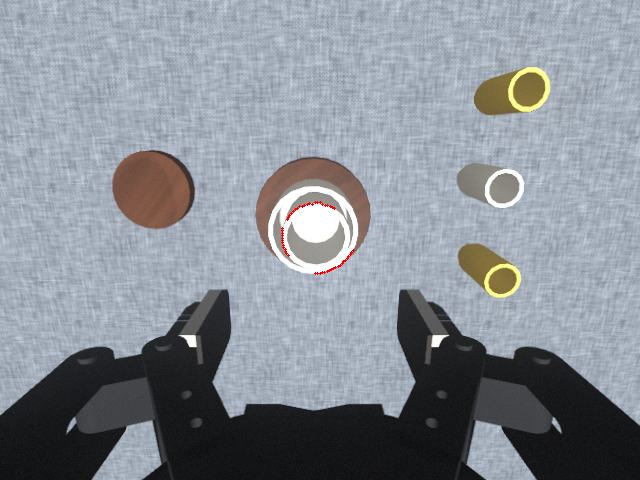

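{"api": "move_arm", "payload": {"deltas": [{"dp":[5,25,0],"yaw":0,"grip":-0.6},{"dp":[10,50,0],"yaw":0,"grip":-0.6},{"dp":[9,45,0],"yaw":0,"grip":-0.6},{"dp":[5,27,0],"yaw":0,"grip":-0.6},{"dp":[0,0,25],"yaw":0,"grip":-0.6},{"dp":[0,0,40],"yaw":0,"grip":-0.6},{"dp":[0,0,15],"yaw":0,"grip":-0.6},{"dp":[0,0,0],"yaw":0,"grip":-0.6},{"dp":[0,0,0],"yaw":0,"grip":-0.6}]}}

```text
clock: 13.55
position: [0.4846, 0.203, 0.1456]
tool_rot: [0.001, -0.0, 1.0, 0.0]
ft_force: [0.4, -0.9, 1.7]
gripper_width: 0.0686
```

```bash
python3 look.py sm1 0.483 0.2018 0.07 0.0155
```

```text
guess px [314.15905126 253.8460559 ]
center [0.4833 0.2023] r 0.0151 90 90 tcp [0.4849 0.2031 0.146 ] axes [[-1.0, -0.0, 0.002], [-0.0, 1.0, 0.001], [-0.002, 0.001, -1.0]]
delta tool mm [ 1.6 -0.8 -0. ] t 13.6 F [ 0.7 -1.2  0.1] w 0.0686
```

View pics/sm1.png

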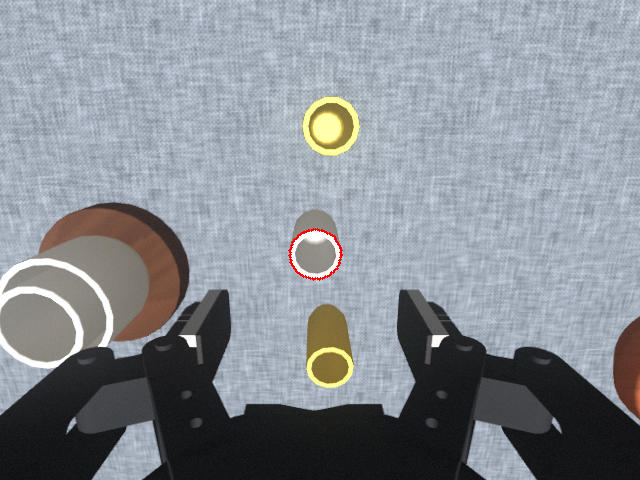

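{"api": "move_arm", "payload": {"deltas": [{"dp":[1.2,0.5,30],"yaw":0,"grip":-0.6},{"dp":[0,0,30],"yaw":0,"grip":-0.6},{"dp":[0,0,14],"yaw":0,"grip":-0.6},{"dp":[0,0,0],"yaw":0,"grip":-0.6},{"dp":[0,0,0],"yaw":0,"grip":1},{"dp":[0,0,0],"yaw":0,"grip":1},{"dp":[0,0,0],"yaw":0,"grip":1},{"dp":[0,0,0],"yaw":0,"grip":1},{"dp":[0,0,0],"yaw":0,"grip":1},{"dp":[0,0,0],"yaw":0,"grip":1}]}}

```text
clock: 14.85
position: [0.4838, 0.2038, 0.0722]
tool_rot: [0.001, -0.0, 1.0, 0.0]
ft_force: [-0.9, 0.0, 6.4]
gripper_width: 0.0276
```

```bash
python3 look.py sm2 0.483 0.2018 0.07 0.0155
```

```text
guess px [312.52676721 315.18456174]
center [0.4835 0.2022] r 0.015 63 90 tcp [0.4838 0.2038 0.0722] axes [[-1.0, -0.001, 0.003], [-0.001, 1.0, 0.001], [-0.003, 0.001, -1.0]]
delta tool mm [ 0.4 -1.6 -0. ] t 14.9 F [-1.   1.2  6.2] w 0.0284
```

View pics/sm2.png

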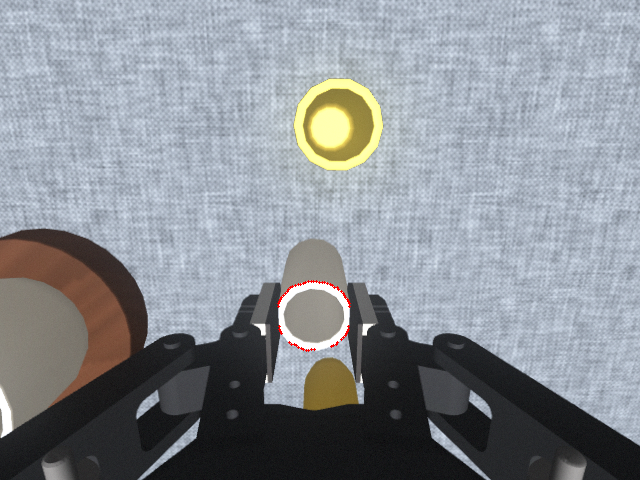

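The small white cup is held and the yellow ones haven't moved. I'll lift it straight up and look at the nest from beside it.

{"api": "move_arm", "payload": {"deltas": [{"dp":[0,0,-15],"yaw":0,"grip":1},{"dp":[0,0,-40],"yaw":0,"grip":1},{"dp":[0,0,-50],"yaw":0,"grip":1},{"dp":[0,0,-45],"yaw":0,"grip":1},{"dp":[-10,-20,0],"yaw":0,"grip":1},{"dp":[-10,-25,0],"yaw":0,"grip":1},{"dp":[-9,-10,0],"yaw":0,"grip":1},{"dp":[0,0,0],"yaw":0,"grip":1},{"dp":[0,0,0],"yaw":0,"grip":1}]}}

```text
clock: 16.02
position: [0.5111, 0.1489, 0.2204]
tool_rot: [-0.0, -0.001, 1.0, 0.0]
ft_force: [0.7, 0.4, -1.1]
gripper_width: 0.0276
```

```bash
python3 - <<'E'
from h import *
from workcell import bot
s=bot.observe();m=bot.camera_model("wrist"); im=bot.capture("wrist")
print(s["position"],s["gripper_width"],proj(m,(.5132,.054,.104)))
for r,z in ((.0205,.104),(.0245,.104),(.034,.088)):
    print(r,rimfit(im,m,(.5132,.0545),z,r,name=f"pics/n2_{r}.png"))
a=proj(m,(.5132,.054,.104)).astype(int); o=im[:,:,::-1]
cv2.imwrite("pics/n2_crop.png",cv2.resize(o[a[1]-70:a[1]+70,max(0,a[0]-90):a[0]+90],None,fx=4,fy=4,interpolation=2)); print("crop origin",max(0,a[0]-90),a[1]-70)
cv2.imwrite("pics/n2_raw.png",o)
E
```

```text
[0.51114533 0.14887896 0.22044081] 0.02760892235534084 [179.62785151 240.57360487]
0.0205 (array([0.51411057, 0.05549297]), np.float64(0.025047064200227627), np.int64(55), 88)
0.0245 (array([0.51405414, 0.05550858]), np.float64(0.025040563986762358), np.int64(55), 90)
0.034 (array([0.5129798 , 0.05388277]), np.float64(0.033684218026120726), np.int64(84), 90)
crop origin 89 170
```

View pics/n2_crop.png

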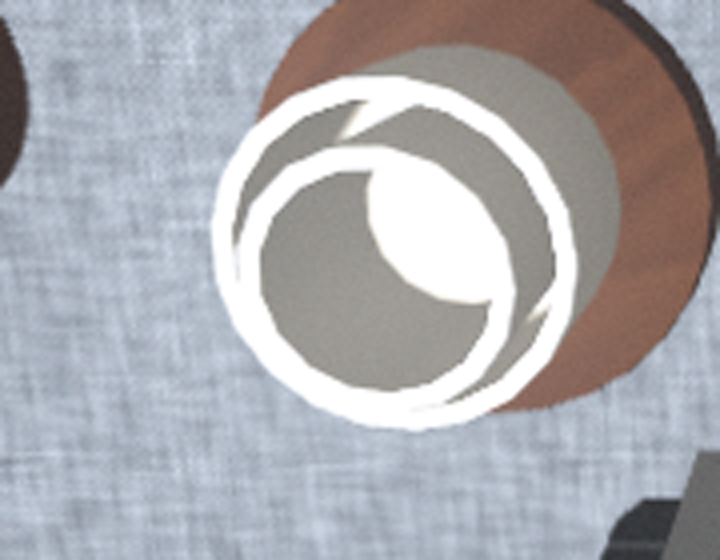

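View pics/n2_raw.png

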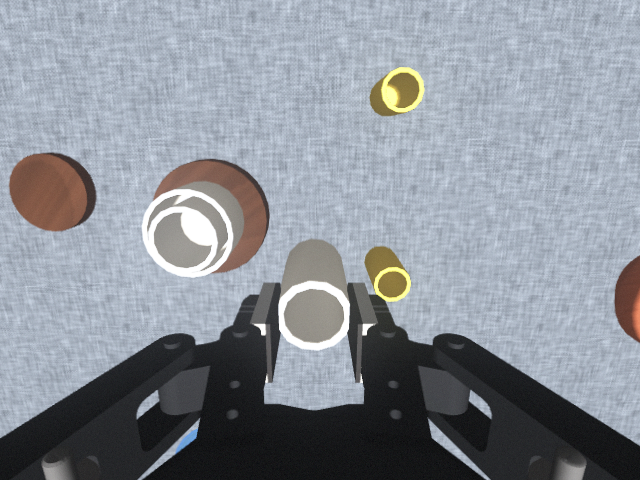

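The nest shows both rims. The medium's centre, from its rim edges, is about (183,239), roughly 2 mm to +y of the large's and within the play. I'll aim the small cup at the medium's centre, (0.513, 0.0573).

{"api": "move_arm", "payload": {"deltas": [{"dp":[-1.7,-20,0],"yaw":0,"grip":1},{"dp":[0,-40,0],"yaw":0,"grip":1},{"dp":[0,-25,0],"yaw":0,"grip":1},{"dp":[0,-6.5,0],"yaw":0,"grip":1},{"dp":[0,0,0],"yaw":0,"grip":1},{"dp":[0,0,15],"yaw":0,"grip":1},{"dp":[0,0,15],"yaw":0,"grip":1},{"dp":[0,0,0],"yaw":0,"grip":1},{"dp":[0,0,0],"yaw":0,"grip":1}]}}

```text
clock: 17.2
position: [0.5131, 0.0572, 0.1902]
tool_rot: [-0.0, -0.001, 1.0, 0.0]
ft_force: [-0.6, 0.0, -1.2]
gripper_width: 0.0278
```

```bash
python3 - <<'E'
from h import *
from workcell import bot
m=bot.camera_model("wrist"); im=bot.capture("wrist")
o=im[:,:,::-1]
cv2.imwrite("pics/n3.png",cv2.resize(o[180:370,220:410],(760,760)[:2] if 0 else (590,590),interpolation=2))
im=bot.capture("scene")[:,:,::-1]; cv2.imwrite("pics/sc3.png",cv2.resize(im[120:250,270:430],None,fx=4,fy=4,interpolation=2))
im=bot.capture("top")[:,:,::-1]
for nm in (): pass
E
```

```text
(no output)
```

View pics/n3.png

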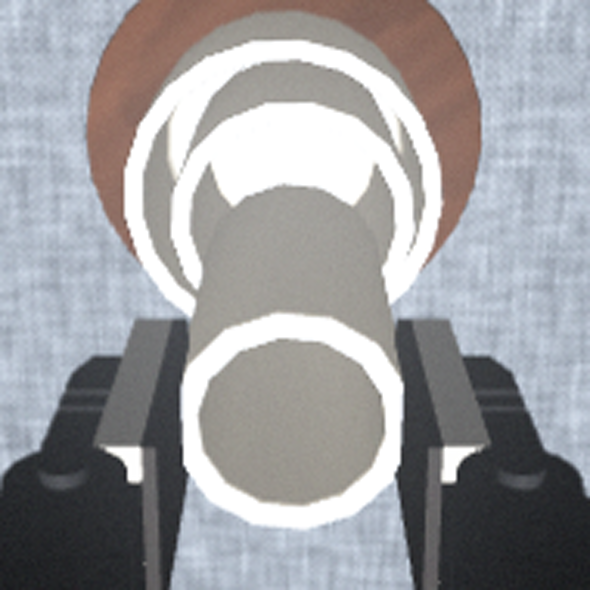

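View pics/sc3.png

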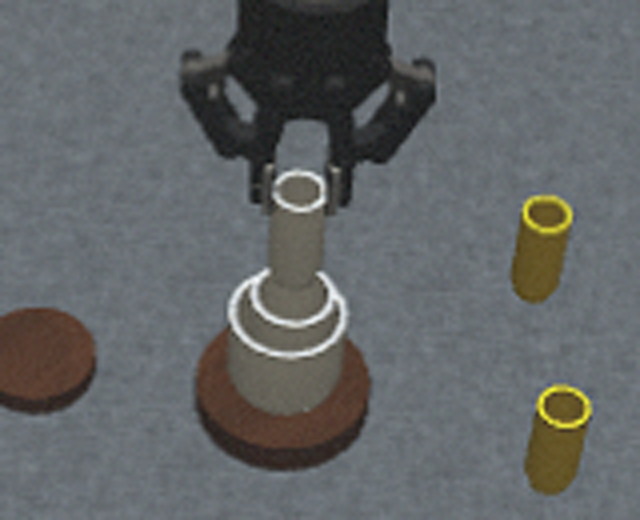

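In the wrist crop the medium's centre is at column 292 and the small's at 292.5, so they're lined up. I'll lower it.

{"api": "move_arm", "payload": {"deltas": [{"dp":[0,0,8],"yaw":0,"grip":1},{"dp":[0,0,8],"yaw":0,"grip":1},{"dp":[0,0,8],"yaw":0,"grip":1},{"dp":[0,0,8],"yaw":0,"grip":1},{"dp":[0,0,8],"yaw":0,"grip":1},{"dp":[0,0,8],"yaw":0,"grip":1},{"dp":[0,0,8],"yaw":0,"grip":1},{"dp":[0,0,6],"yaw":0,"grip":1},{"dp":[0,0,4],"yaw":0,"grip":1},{"dp":[0,0,0],"yaw":0,"grip":1}]}}

```text
clock: 18.6
position: [0.5131, 0.0569, 0.1243]
tool_rot: [-0.0, -0.0, 1.0, -0.0]
ft_force: [0.2, -0.2, -0.9]
gripper_width: 0.0276
```

{"api": "move_arm", "payload": {"deltas": [{"dp":[0,0,1],"yaw":0,"grip":1},{"dp":[0,0,1],"yaw":0,"grip":1},{"dp":[0,0,0],"yaw":0,"grip":1},{"dp":[0,0,0],"yaw":0,"grip":1}]}}

```text
clock: 19.1
position: [0.5133, 0.0569, 0.1227]
tool_rot: [0.0, -0.0, 1.0, -0.0]
ft_force: [-0.1, 0.1, 0.2]
gripper_width: 0.028
```

{"api": "move_arm", "payload": {"deltas": [{"dp":[0,0,1],"yaw":0,"grip":1},{"dp":[0,0,0.5],"yaw":0,"grip":1},{"dp":[0,0,0],"yaw":0,"grip":1},{"dp":[0,0,0],"yaw":0,"grip":1}]}}

```text
clock: 19.6
position: [0.5133, 0.0569, 0.1211]
tool_rot: [0.0, -0.0, 1.0, 0.0]
ft_force: [0.4, 0.2, -0.8]
gripper_width: 0.0277
```

{"api": "move_arm", "payload": {"deltas": [{"dp":[0,0,0.6],"yaw":0,"grip":1},{"dp":[0,0,0],"yaw":0,"grip":1},{"dp":[0,0,0],"yaw":0,"grip":1}]}}

```text
clock: 19.98
position: [0.5133, 0.0569, 0.1205]
tool_rot: [-0.0, -0.0, 1.0, 0.0]
ft_force: [0.5, 0.1, -0.1]
gripper_width: 0.0277
```

{"api": "move_arm", "payload": {"deltas": [{"dp":[0,0,0.5],"yaw":0,"grip":1},{"dp":[0,0,0],"yaw":0,"grip":1},{"dp":[0,0,0],"yaw":0,"grip":1}]}}

```text
clock: 20.35
position: [0.5135, 0.0569, 0.1203]
tool_rot: [0.0, -0.0, 1.0, 0.0]
ft_force: [-0.2, 0.1, 2.7]
gripper_width: 0.028
```

Contact shows at the expected height, so I'll release and rise.

{"api": "move_arm", "payload": {"deltas": [{"dp":[0,0,0],"yaw":0,"grip":0.2},{"dp":[0,0,0],"yaw":0,"grip":0},{"dp":[0,0,0],"yaw":0,"grip":-0.2},{"dp":[0,0,0],"yaw":0,"grip":-0.2},{"dp":[0,0,-15],"yaw":0,"grip":-0.2},{"dp":[0,0,-35],"yaw":0,"grip":-0.6},{"dp":[0,0,-40],"yaw":0,"grip":-1},{"dp":[0,0,-10],"yaw":0,"grip":-1},{"dp":[0,0,0],"yaw":0,"grip":-1},{"dp":[0,0,0],"yaw":0,"grip":-1}]}}

```text
clock: 21.6
position: [0.5122, 0.0569, 0.2186]
tool_rot: [-0.001, -0.0, 1.0, 0.0]
ft_force: [0.7, 0.2, -0.5]
gripper_width: 0.0855
```

```bash
python3 look.py n4 0.513 0.0538 0.088 0.034;  python3 - <<'E'
from h import *
from workcell import bot
im=bot.capture("scene")[:,:,::-1]; cv2.imwrite("pics/sc4.png",cv2.resize(im[120:250,270:430],None,fx=4,fy=4,interpolation=2))
E
```

```text
guess px [311.45890905 233.63547029]
center [0.513  0.0537] r 0.0336 86 90 tcp [0.5121 0.0569 0.2184] axes [[-1.0, -0.001, -0.003], [-0.001, 1.0, 0.0], [0.003, 0.0, -1.0]]
delta tool mm [-0.9 -3.2 -0. ] t 21.65 F [-0.7 -1.  -0.1] w 0.0855
```

View pics/n4.png

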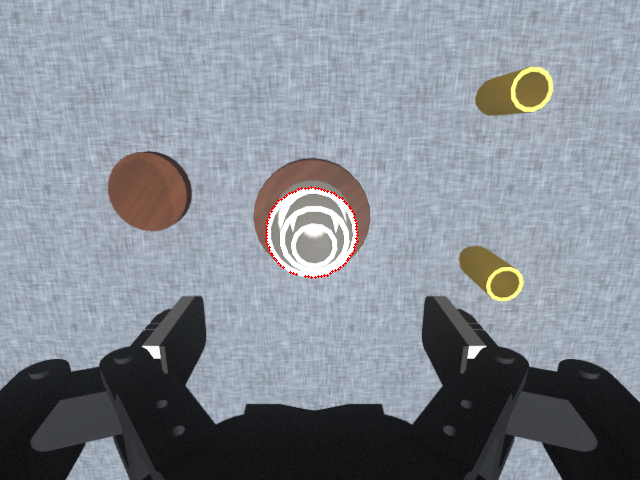

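View pics/sc4.png

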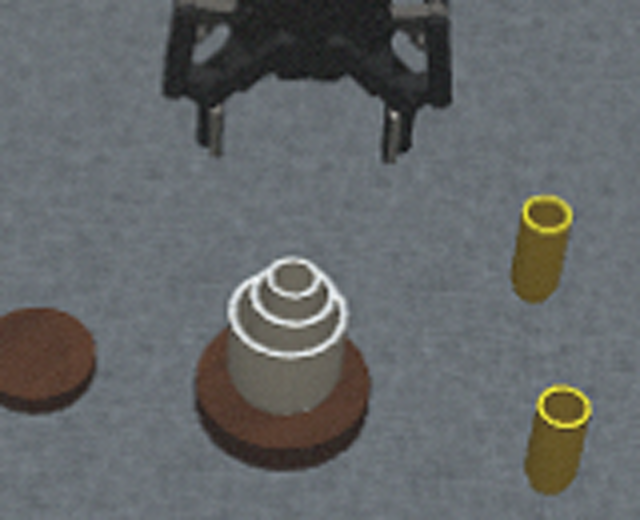

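All three rims look nested, level and seated. Next I'll descend around the large cup, with TCP at about 0.073. That leaves about 14 mm from the small rim (0.118) to the gripper body.

{"api": "move_arm", "payload": {"deltas": [{"dp":[-0.9,-1.6,0],"yaw":0,"grip":-1},{"dp":[0,0,30],"yaw":0,"grip":-1},{"dp":[0,0,30],"yaw":0,"grip":-1},{"dp":[0,0,25],"yaw":0,"grip":-1},{"dp":[0,0,15],"yaw":0,"grip":-1},{"dp":[0,0,0],"yaw":0,"grip":-1},{"dp":[0,0,0],"yaw":0,"grip":-1}]}}

```text
clock: 22.58
position: [0.515, 0.0553, 0.1208]
tool_rot: [0.001, -0.0, 1.0, -0.0]
ft_force: [0.5, -0.6, 0.9]
gripper_width: 0.0853
```

```bash
python3 look.py n5 0.513 0.0537 0.088 0.034
```

```text
guess px [313.57651698 281.8795426 ]
center [0.5132 0.0537] r 0.0335 82 90 tcp [0.5153 0.0553 0.1211] axes [[-1.0, -0.001, 0.002], [-0.001, 1.0, -0.0], [-0.002, -0.0, -1.0]]
delta tool mm [ 2.1 -1.6 -0. ] t 22.625 F [-0.2  0.7  0.2] w 0.0852
```

View pics/n5.png

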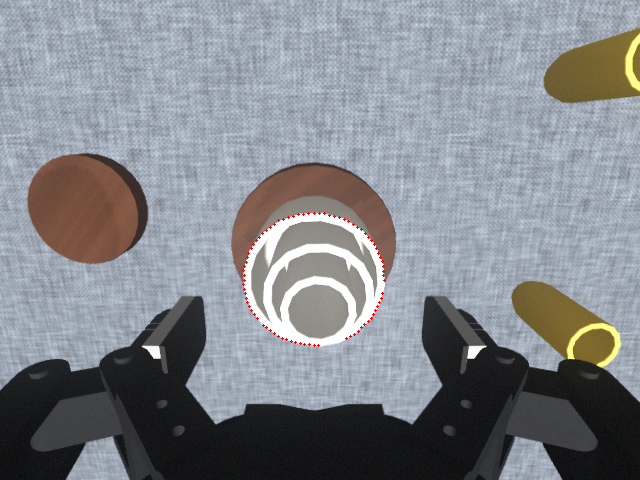

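{"api": "move_arm", "payload": {"deltas": [{"dp":[1.5,0,12],"yaw":0,"grip":-1},{"dp":[0,0,15],"yaw":0,"grip":-1},{"dp":[0,0,12],"yaw":0,"grip":-1},{"dp":[0,0,9],"yaw":0,"grip":-1},{"dp":[0,0,0],"yaw":0,"grip":-1},{"dp":[0,0,0],"yaw":0,"grip":-1}]}}

```text
clock: 23.38
position: [0.513, 0.0553, 0.0722]
tool_rot: [0.0, -0.0, 1.0, 0.0]
ft_force: [-0.2, -0.1, 0.4]
gripper_width: 0.0853
```

```bash
python3 look.py n6 0.513 0.0537 0.088 0.034;python3 - <<'E'
from h import *
from workcell import bot
im=bot.capture("scene")[:,:,::-1]; cv2.imwrite("pics/sc6.png",cv2.resize(im[120:250,270:430],None,fx=4,fy=4,interpolation=2))
E
```

```text
guess px [313.49807046 342.23341211]
center [0.513  0.0537] r 0.0334 55 90 tcp [0.5132 0.0553 0.0724] axes [[-1.0, -0.001, 0.001], [-0.001, 1.0, 0.0], [-0.001, 0.0, -1.0]]
delta tool mm [ 0.3 -1.6 -0. ] t 23.425 F [-0.2  0.8 -0.3] w 0.0855
```

View pics/n6.png

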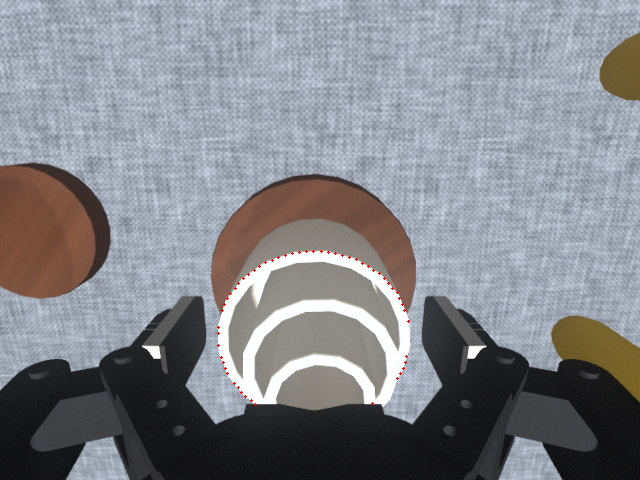

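View pics/sc6.png

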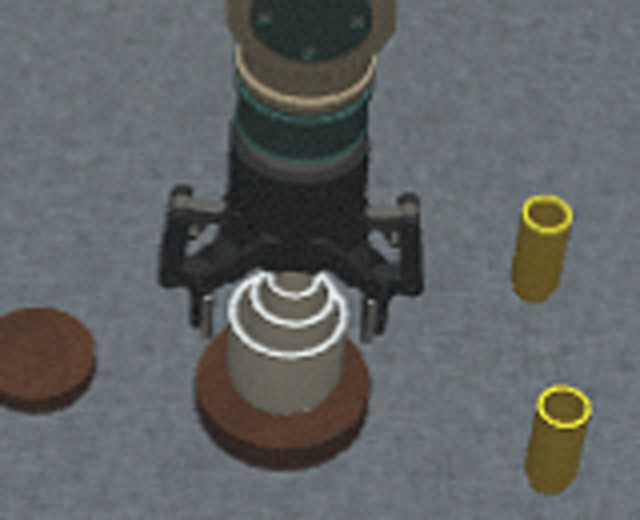

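The scene view shows the fingertips about 18 mm below the large rim on both sides, and the gripper body clear of the small cup. I'll close.

{"api": "move_arm", "payload": {"deltas": [{"dp":[0,0,0],"yaw":0,"grip":-0.8},{"dp":[0,0,0],"yaw":0,"grip":-0.7},{"dp":[0,0,0],"yaw":0,"grip":-0.65},{"dp":[0,0,0],"yaw":0,"grip":-0.6},{"dp":[0,0,0],"yaw":0,"grip":-0.5},{"dp":[0,0,0],"yaw":0,"grip":1},{"dp":[0,0,0],"yaw":0,"grip":1},{"dp":[0,0,0],"yaw":0,"grip":1}]}}

```text
clock: 24.48
position: [0.5128, 0.0553, 0.073]
tool_rot: [0.0, -0.0, 1.0, -0.0]
ft_force: [-2.3, 1.3, 7.0]
gripper_width: 0.0669
```

{"api": "move_arm", "payload": {"deltas": [{"dp":[0,0,-2],"yaw":0,"grip":1},{"dp":[0,0,-3],"yaw":0,"grip":1},{"dp":[0,0,-5],"yaw":0,"grip":1},{"dp":[0,0,0],"yaw":0,"grip":1}]}}

```text
clock: 24.98
position: [0.513, 0.0553, 0.0823]
tool_rot: [0.0, -0.0, 1.0, -0.0]
ft_force: [0.5, -0.3, -4.1]
gripper_width: 0.0668
```

```bash
python3 look.py n7 0.513 0.0537 0.098 0.034;python3 - <<'E'
from h import *
from workcell import bot
im=bot.capture("scene")[:,:,::-1]; cv2.imwrite("pics/sc7.png",cv2.resize(im[120:250,270:430],None,fx=4,fy=4,interpolation=2))
E
```

```text
guess px [313.47971389 342.189131  ]
center [0.5128 0.0537] r 0.0332 60 90 tcp [0.5129 0.0553 0.0821] axes [[-1.0, -0.001, 0.0], [-0.001, 1.0, 0.0], [-0.0, 0.0, -1.0]]
delta tool mm [ 0.1 -1.6 -0. ] t 25.025 F [-0.4 -0.6 -5.3] w 0.0674
```

View pics/n7.png

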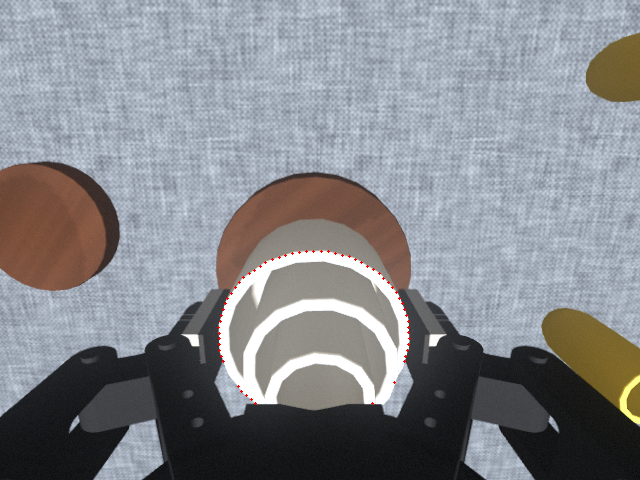

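View pics/sc7.png

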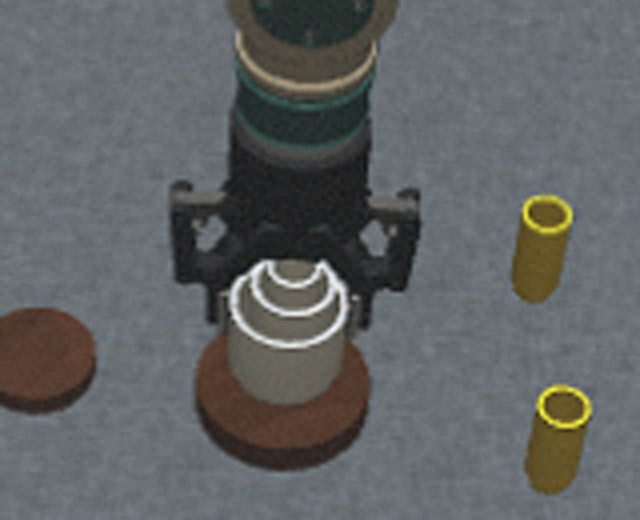

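The nest rose 10 mm with the gripper, and the load of about 4.7 N matches the three cups. In the wrist view the rims haven't moved. I'll lift 125 mm more, gently.

{"api": "move_arm", "payload": {"deltas": [{"dp":[0,0,-5],"yaw":0,"grip":1},{"dp":[0,0,-10],"yaw":0,"grip":1},{"dp":[0,0,-15],"yaw":0,"grip":1},{"dp":[0,0,-18],"yaw":0,"grip":1},{"dp":[0,0,-20],"yaw":0,"grip":1},{"dp":[0,0,-20],"yaw":0,"grip":1},{"dp":[0,0,-18],"yaw":0,"grip":1},{"dp":[0,0,-12],"yaw":0,"grip":1},{"dp":[0,0,-7],"yaw":0,"grip":1},{"dp":[0,0,0],"yaw":0,"grip":1}]}}

```text
clock: 26.32
position: [0.5129, 0.0553, 0.2075]
tool_rot: [0.0, -0.0, 1.0, -0.0]
ft_force: [-0.0, -0.4, -5.4]
gripper_width: 0.0671
```

{"api": "move_arm", "payload": {"deltas": [{"dp":[0,0,0],"yaw":0,"grip":1},{"dp":[0,0,0],"yaw":0,"grip":1},{"dp":[0,0,0],"yaw":0,"grip":1},{"dp":[0,0,0],"yaw":0,"grip":1},{"dp":[0,0,0],"yaw":0,"grip":1},{"dp":[0,0,0],"yaw":0,"grip":1}]}}

```text
clock: 27.08
position: [0.5127, 0.0553, 0.207]
tool_rot: [0.0, -0.0, 1.0, -0.0]
ft_force: [0.1, -0.6, -5.3]
gripper_width: 0.0665
```

```bash
python3 look.py n8 0.513 0.0537 0.223 0.034;python3 - <<'E'
from h import *
from workcell import bot
im=bot.capture("scene")[:,:,::-1]; cv2.imwrite("pics/sc8.png",im)
s=bot.observe();print(abs(s["qd"]).max(),s["position"],s["tool_rot"],s["gripper_width"])
E
```

```text
guess px [313.48715268 343.11243958]
center [0.5123 0.0537] r 0.0331 59 90 tcp [0.5127 0.0553 0.2071] axes [[-1.0, -0.001, 0.0], [-0.001, 1.0, -0.0], [-0.0, -0.0, -1.0]]
delta tool mm [ 0.4 -1.6 -0. ] t 27.125 F [-0.2  0.4 -4.3] w 0.0668
0.001851682452683642 [0.51273091 0.05527716 0.20705677] [ 5.09793542e-05 -3.29311980e-04  9.99999944e-01 -1.13350147e-05] 0.06660913320882336
```

View pics/n8.png

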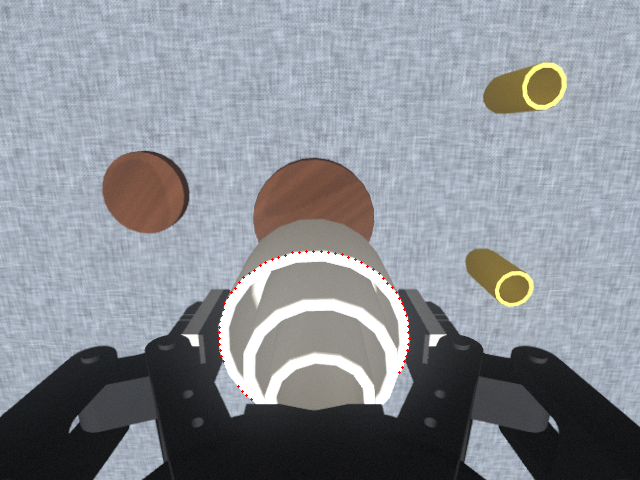

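View pics/sc8.png

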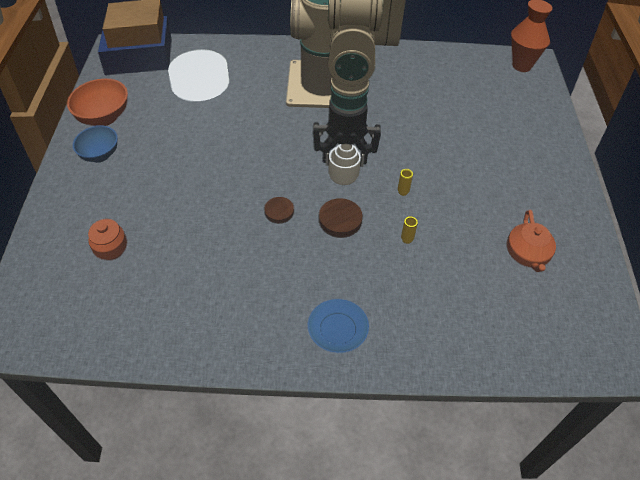

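The nest hangs level about 134 mm above the riser and isn't moving. The rims are at the same pixels in the wrist view as when I took hold, and the teapot, dish, jar and yellow cups are where they started. I'll hand it in.

```bash
python3 -c "
from workcell import bot
print(bot.sign_off())"
```

```text
the job is handed in; nothing more can be done
None
```

The three tumblers are nested, and the arm is holding them by the outside of the large cup, about 134 mm above the riser. I handed the job in at about 27 s of the 72 s allowed; the hand-in gives no verdict.

- **Nesting:** I set the medium cup into the large one, then the small cup into the medium. Each was lowered in steps of 0.4 to 1 mm until light contact (about 6 N, then 3 N) at the expected height, and only then released.
- **Final hold:** The tool is vertical and the arm is still. The opening is steady at about 67 mm. The load is about 5 N, which fits the three cups together.
- **Last pictures:** The rims sit at the same pixels as when I took hold, so nothing slipped. The teapot, dish, jar and both yellow cups look to be where they started.

**Checks that disagreed:**
- The wrist camera read about 1.6 mm off sideways, so I corrected for that; the top camera agreed with the corrected values.
- The automatic rim fit failed on the medium cup once it was nested, so I took its centre from the rim edges by eye. It sits about 2 mm off the large cup's centre, within the 5 mm play.

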